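Put out the tea house menu board

TASK

The menu board leans face-in against the tea chest with its back leg folded. While it leans there, swing the leg out all the way to its stop; then take the board by its handle, carry it to the woven mat and set it down gently so that it stands there on its bottom edge and its open leg, wholly on the mat, and let go of it. Do not disturb the cups, tins and other things on the table.

Things in the scene. Friction and masses are not known exactly. Their poses are not given: they have to be found in the camera images.
- board: Paddle-shaped wooden menu board, 120 mm wide, 150 mm tall, 14 mm thick, with a handle on top (same thickness, 40 mm wide, up to 214 mm above the underside); one face dark slate. About 0.63 kg with its leg. Origin: centre of the underside; x along the width, z up to the handle, +y out of the slate face, -y out of the back (surface at y = -7 mm). Standing on its leg it leans 22 degrees backward.
- corner_a (a point): End of the board's underside at x = -60 mm, mid-thickness.
- corner_b (a point): End of the board's underside at x = +60 mm, mid-thickness.
- handle (a point): Middle of the handle (mid-width, mid-thickness), 185 mm above the underside. The handle can be pinched across its 40 mm width.
- hinge (a point): Middle of the leg's hinge line, 130 mm above the underside, at board y = -15 mm. The line runs along the board's x. Steel hinge cheeks stand beside the leg here.
- foot (a point): Centre of the leg's rounded foot, 117.6 mm from the hinge (foot radius 7 mm). The leg is a flat bar of the same wood, 40 mm wide, 14 mm thick; folded, it lies 1 mm off the board's back and ends 5 mm above the underside. It can be pinched across its 40 mm width by fingers reaching over the back. Standing, this point is 7 mm above the mat.
- leg (a joint): Opening angle of the leg, rad: 0 folded on the back, 0.733 (42 degrees) at its firm stop. It swings foot first out of the back, away from the chest, and stays where it is left (stiff hinge, about 0.09 N m).
- chest: Closed tea chest, fixed: 240 mm along x, 120 mm along y, 105 mm high. Origin: centre of the underside. The board stands on the table before its long -y side, leaning 23 degrees forward on the chest's top edge, held by its weight: a few newtons on the leg at its stop tip it. A low rail (8 mm high, 10 mm wide) joined to the chest, its inner face at y = -120 mm, keeps the board's toe from sliding.
- mat: Woven copper-brown place mat, fixed, 340 mm along its x, 230 mm along its y, 3 mm thick. Origin: centre of the underside. A mug stands on its (+x, -y) corner, centred about 120 mm and 70 mm from the mat's centre.
- mug: Round yellow mug with a handle, 80 mm across, 85 mm high, standing on the mat. Origin: centre of the underside. Leave alone.
- tin: White tea tin, 84 mm across, 130 mm high. Origin: centre of the underside. Leave alone.
- jar: Amber glass jar with a steel cap, 72 mm across, 90 mm high. Origin: centre of the underside. Leave alone.
- bowl: White bowl, 100 mm across, 45 mm high. Origin: centre of the underside. Leave alone.
- cup: White tea cup, 68 mm across, 60 mm high. Origin: centre of the underside. Leave alone.
- syrup: Green glass bottle, 56 mm across, 150 mm high. Origin: centre of the underside. Leave alone.
- spoon: Wood-handled spoon lying flat on the chest's lid, along its x, about 30 mm to the +y side of the middle. Leave alone.

How it is judged (in metres and radians):
On the way:
1. the leg is swung out to its stop while the board still leans by the chest (value of joint leg above 0.68 rad and distance of board from where it was at the start of the episode below 0.04 m), for 0.2 s.
At the end, for the whole second after the job is handed in: The board stands still on the mat on its bottom edge (origin below 14 mm) and its leg (foot centre below 16 mm), leg open by more than 0.68 rad, board leaning 0.28 to 0.50 rad from upright, both bottom corners and the foot within the mat's outline, everything released (x of corner_a in the frame of mat between -0.17 and 0.17 m and y of corner_a in the frame of mat between -0.115 and 0.115 m and x of corner_b in the frame of mat between -0.17 and 0.17 m and y of corner_b in the frame of mat between -0.115 and 0.115 m and x of foot in the frame of mat between -0.17 and 0.17 m and y of foot in the frame of mat between -0.115 and 0.115 m and value of joint leg above 0.68 rad and angle between board's own z axis and vertical between 0.28 and 0.5 rad and height (world z) of board below 0.014 m and height (world z) of foot below 0.016 m and linear speed of board below 0.02 m/s and angular speed of board below 0.1 rad/s); the robot touches nothing.
It fails at once if the board is set down hard: more than 50 N between the board and the mat (contact force between board and mat above 50 N).
It fails at once if the board falls over (more than 63 degrees from upright) (angle between board's own z axis and vertical above 1.1 rad).
It fails at once if a mug, tin, jar, bowl, cup, bottle or spoon is moved by more than 30 mm (distance of any of mug, tin, jar, bowl, cup, syrup, spoon from where it was at the start of the episode above 0.03 m).
It also fails if it takes over 58 s, if anything falls off the work surface, if the arm or the gripper's body presses on something with over 40 N, if the wrist force passes 120 N, or if a joint passes its speed limit or range.

ROBOT

A 6-joint arm with a two-finger parallel gripper is mounted at the origin on the work surface. World frame = base frame: x ahead of the robot, y to its left, z up, the work surface at z = 0. Lengths are in m, angles in degrees, forces in N, time in s.
With the tool pointing down it reaches from about 0.35 to 0.725 m from the base axis. Payload 6 kg.
Tool frame: the origin (TCP) lies between the finger pads; the fingertips stand 19 mm ahead of it and the grasp point (between the pads) is the TCP (tips_ahead is the distance from the TCP to the fingertips, in m); z points along the fingers, y is the line along which they close (so a half turn about z gives the same grasp; the last joint's range is limited). The gripper opens to 85 mm and grips with 20 to 120 N. Pads are 22 mm wide; open, the fingers measure 114 mm over their backs; the gripper's body (76 mm by 85 mm) begins 54 mm behind the grasp point. The pads swing forward as they close: fully open they stand 13 mm farther back than shut.
Start: joints at [-53.99, 2.303, 4.859, 0, -92.561, -19.12], TCP at [0.174, -0.574, 0.25] pointing down, gripper open.
Joint ranges: [-146.85, 146.85], [-73.84, 115.35], [-62.03, 85.46], [-188.31, 113.3], [-161.28, -10.13], [-171.36, 171.36]. Speed limits (degrees/s): [147.25, 147.25, 172.46, 180, 180, 180].

INTERFACE

Orientations are given as [roll, pitch, yaw] about the fixed x, y, z axes, in that order (R = Rz(yaw) Ry(pitch) Rx(roll)).
In Python, from rig import * gives the robot as it stands.
- The arm moves only by the tool arm_command, never from a script. Its argument "rows" is a list of rows, each a list of 3 entries, a list of its own where there are three numbers: the opening, from 0 (shut) to 1 (fully open), then the shift along the tool's x, y, z in mm, then the turn about the tool's z in degrees. A call has 1 to 10 rows; each row shifts and turns the commanded pose from where the row before left it, along the tool's axes as they then stand; what a row does not reach is not made up. A row lasts 1/8 s, in which the tool goes at most 62.5 mm and 10.7 degrees, less where a joint would pass 70% of its speed; a pose out of reach is approached as far as the arm can. A call with a gripper value outside its range is refused whole. The fingers move at their own pace and stop on an object; "force" is the grip in N (left out, the last holds). Time passes only in rows, so rows that do not move let the fingers close. It gives the time, the measured TCP pose, the force, the opening and the grip force at its end, in the units of the state.
- get_state(): the state, without advancing time (a new reading comes with each control period).
- snapshot(name): name is "side" or "top"; returns (picture, depth): 480x640x3 uint8, red, green, blue; 480x640 float32, m along the optical axis (not along the pixel's ray), 0 where there is no reading.
- camera_model(name): a dict with "camera_matrix" (3x3 intrinsics, pixels), "k1" (the pictures are not rectified: a ray, as slopes to the right and down, at radius r is drawn at 1 + k1 r^2 times it, then the intrinsics apply), "cam_to_world" (4x4, takes a point from camera to world coordinates). Camera axes: x right, y down, z forward; pixel columns grow to the right and rows downward; lengths in m; the calibration is good to about 2 mm. A picture is of the moment at which its call begins. camera_model takes no time and is no camera call.
- sign_off(): hands the job in; it is judged then, once.
Trained networks look in the newest picture that a camera, given by its name, has taken for a name from the list of things; names that differ only in an ending like _2 or _b are one class to them, and where a whole thing is asked for, a point or a joint stands for the part that bears it (a point fixed in the world has none). Each returns a list of dicts, best first, with "score" (0 to 1); they miss things now and then, are a little off and sometimes report something else, mostly with a low value. They report only what shows in the picture. A call takes as long as a camera call.
- masks_of(camera, label): "region" (480x640 bool, what is visible of it) and "rect" ([left, top, width, height] in pixels, round what is visible of it).
The state is a dict: "clock": time; "q": joint angles; "qvel": joint speeds; "joint_torque": joint torques, N m; "ee_pos": TCP position; "tool_rot": TCP orientation; "contact_force": force on the tool from outside, world axes, zero at the start; "torque": the same for the moment, N m; "opening": finger opening in m; "gripper_force": force on a finger pad.
Only numpy, scipy, OpenCV 4.12 (cv2) and the standard library are available. Lean on these libraries where they do the work, as an engineer would, in place of code of your own. Each camera call takes 0.05 s, during which the arm holds its last target. There are 200 camera calls.

## Working session

There is one attempt and no reset: what is moved stays moved. The work goes in short steps, Python scripts to look and compute and a tool call to move; the robot and the scene stay as the last step left them, time stands still between calls to the robot, and variables do not carry over. Pictures are saved under pics/ and viewed, at most 10 in all, crops included, and the job is handed in when it is done.

Besides the shell and the picture viewer there is one more tool, called as name(argument=value, ...) on one line, values as JSON. arm_command: Moves the arm, as the interface text tells. Its arguments: {"type":"object","properties":{"rows":{"type":"array","items":{"type":"array"}},"force":{"type":"number"}},"required":["rows"]}

```bash
mkdir -p pics; cat > h.py <<'E'
from rig import *
import numpy as np, cv2
from scipy.spatial.transform import Rotation as R
def cloud(name, d):
    c=camera_model(name); K=np.array(c["camera_matrix"]); T=np.array(c["cam_to_world"])
    v,u=np.mgrid[0:480,0:640]
    p=cv2.undistortPoints(np.stack([u,v],-1).reshape(-1,1,2).astype(float),K,np.array([c["k1"],0,0,0,0.])).reshape(480,640,2)
    P=np.concatenate([p*d[...,None],d[...,None]],-1)
    return P@T[:3,:3].T+T[:3,3]
def save(n,im): cv2.imwrite("pics/"+n+".png",im[:,:,::-1])
E
python3 - <<'E'
from h import *
ims=[]
for n in ["side","top"]:
    im,d=snapshot(n); save(n+"0",im); X=cloud(n,d); np.save(n+"0.npy",X)
    print(n,np.array(camera_model(n)["cam_to_world"])[:3,3])
    for l in ["board","leg","chest","mat","mug","tin","jar","bowl","cup","syrup","spoon"]:
        for r in masks_of(n,l)[:1]:
            m=r["region"]&(d>0); p=X[m]
            np.save(f"{n}_{l}.npy",m)
            print(l,round(r["score"],2),[int(x) for x in r["rect"]],m.sum(),np.percentile(p,[2,50,98],axis=0).round(3).tolist())
s=get_state();print({k:np.round(v,3).tolist() for k,v in s.items()})
E
```

```text
side [0.12162919 0.93450503 0.78000146]
board 0.57 [226, 246, 68, 38] 1373 [[0.539, 0.139, 0.105], [0.586, 0.173, 0.137], [0.647, 0.196, 0.199]]
chest 0.59 [192, 276, 144, 98] 9628 [[0.438, 0.13, 0.003], [0.544, 0.249, 0.088], [0.665, 0.3, 0.106]]
mat 0.9 [283, 211, 164, 83] 6569 [[0.348, -0.307, -0.002], [0.493, -0.185, 0.001], [0.683, -0.071, 0.005]]
mug 0.63 [329, 184, 30, 43] 1182 [[0.574, -0.345, 0.003], [0.607, -0.28, 0.057], [0.65, -0.264, 0.087]]
tin 0.73 [186, 214, 43, 61] 2176 [[0.755, 0.032, 0.01], [0.778, 0.083, 0.088], [0.825, 0.099, 0.13]]
jar 0.79 [241, 195, 28, 42] 991 [[0.759, -0.165, 0.004], [0.779, -0.122, 0.06], [0.819, -0.107, 0.09]]
bowl 0.64 [223, 226, 26, 28] 559 [[0.748, -0.078, 0.005], [0.792, -0.06, 0.027], [0.826, 0.009, 0.044]]
cup 0.8 [355, 390, 43, 48] 1837 [[0.264, 0.279, -0.0], [0.296, 0.303, 0.036], [0.328, 0.342, 0.06]]
syrup 0.8 [166, 367, 38, 77] 1944 [[0.527, 0.386, -0.001], [0.547, 0.477, 0.096], [0.6, 0.493, 0.15]]
spoon 0.67 [194, 294, 102, 20] 1061 [[0.479, 0.225, 0.106], [0.564, 0.249, 0.116], [0.666, 0.288, 0.124]]
top [0.39101293 0.0638112
[... 828 characters left out ...]
 [0.841, 0.007, 0.048]]
cup 0.8 [209, 345, 26, 21] 593 [[0.265, 0.279, -0.0], [0.295, 0.316, 0.02], [0.327, 0.339, 0.063]]
syrup 0.89 [148, 238, 33, 23] 568 [[0.53, 0.436, 0.012], [0.552, 0.452, 0.099], [0.581, 0.479, 0.153]]
spoon 0.76 [233, 203, 28, 80] 672 [[0.483, 0.217, 0.105], [0.607, 0.249, 0.118], [0.667, 0.288, 0.128]]
{'clock': 1.2, 'q': [-53.988, 2.304, 4.86, 0.001, -92.564, -19.12], 'qvel': [-0.065, 0.057, 0.135, 0.001, -0.031, 0.062], 'joint_torque': [0.0, -36.793, 34.744, 6.933, -0.001, -0.0], 'ee_pos': [0.174, -0.574, 0.25], 'tool_rot': [179.993, -0.004, -163.108], 'contact_force': [0.597, 0.019, 0.076], 'torque': [0.006, -0.025, 0.062], 'gripper_force': 0.0, 'opening': 0.085}
```

```bash
python3 - <<'E'
import cv2,numpy as np
a=cv2.imread("pics/side0.png")[170:400,140:460]; b=cv2.imread("pics/top0.png")[120:370,140:500]
a=cv2.resize(a,(800,575)); cv2.imwrite("pics/a.png",a); cv2.imwrite("pics/b.png",cv2.resize(b,(800,555)))
E
python3 - <<'E'
from h import *
from scipy.optimize import least_squares
# mat & chest rect (top), full edges
for n,zlo,zhi in [("mat",-.006,.012),("chest",.098,.112)]:
    pts=[]
    for c in ["top","side"]:
        X=np.load(c+"0.npy"); m=np.load(f"{c}_{n}.npy"); p=X[m]; p=p[(p[:,2]>zlo)&(p[:,2]<zhi)]
        r=cv2.minAreaRect(p[:,:2].astype(np.float32)); print(n,c,r)
# board back plane from top: leg and board
X=np.load("top0.npy"); m=np.load("top_board.npy"); p=X[m]; lg=X[np.load("top_leg.npy")]
def plane(p):
    for _ in range(8):
        c=p.mean(0); n=np.linalg.svd(p-c)[2][2]; n*=np.sign(n[2]); e=abs((p-c)@n); p=p[e<max(.004,2*np.median(e))]
    return c,n,len(p),e.std()
for q in (p,lg):
    c,n,k,e=plane(q); print(c.round(4),n.round(3),"tilt",np.degrees(np.arcsin(n[2])),"az",np.degrees(np.arctan2(n[1],n[0])),k,e)
E
```

```text
mat top ((0.5198933482170105, -0.2075750082731247), (0.23418350517749786, 0.34527119994163513), 76.28600311279297)
mat side ((0.5170086026191711, -0.20455144345760345), (0.2390909641981125, 0.3466476500034332), 75.21538543701172)
chest top ((0.5667792558670044, 0.2091437429189682), (0.24080969393253326, 0.12419067323207855), 16.467670440673828)
chest side ((0.5641117095947266, 0.2121819257736206), (0.24025984108448029, 0.12806707620620728), 16.07769203186035)
[0.5952 0.1429 0.1131] [ 0.255 -0.882  0.397] tilt 23.37887498795749 az -73.90166605805739 850 0.0008379323611593072
[0.6085 0.1154 0.0873] [ 0.24  -0.856  0.458] tilt 27.228966019266423 az -74.35154943803826 358 0.0008975402996312372
```

View pics/a.png

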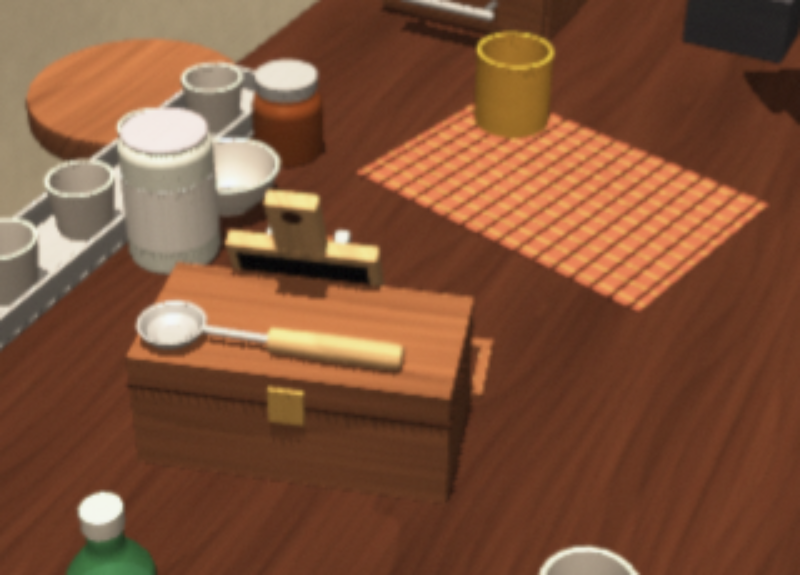

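View pics/b.png

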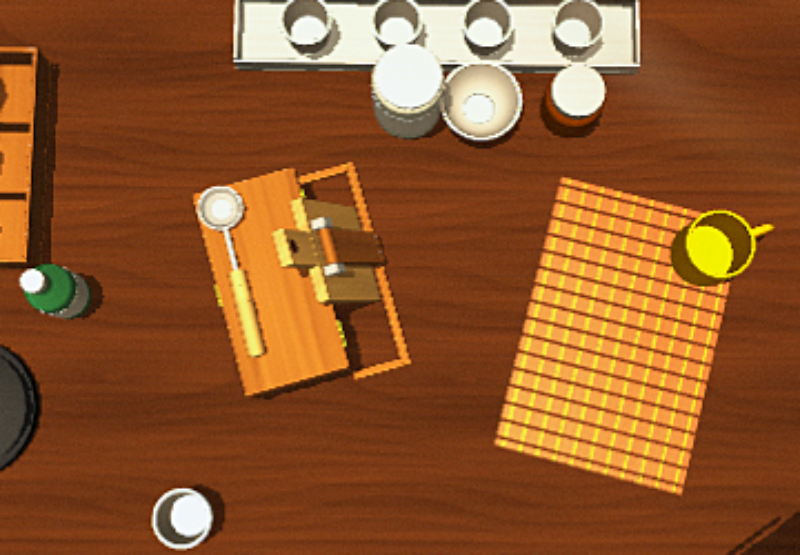

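The side crop shows the board behind the chest, its handle at about (295,225). The top crop shows the leg running from the hinge at (330,245) to about (380,262), the rail behind it, and the mat clear except for the mug at (715,245). Next I measure the board in the chest frame.

```bash
cat >> h.py <<'E'
A=np.radians(16.1); C=np.array([.5655,.2107,0])
RC=np.array([[np.cos(A),-np.sin(A),0],[np.sin(A),np.cos(A),0],[0,0,1]])
def tc(p): return (p-C)@RC      # world->chest frame
def fc(p): return np.asarray(p)@RC.T+C
E
python3 - <<'E'
from h import *
for c in ["top","side"]:
    X=np.load(c+"0.npy"); p=tc(X.reshape(-1,3))
    n=np.array([0,-np.cos(np.radians(23)),np.sin(np.radians(23))]) # out of back
    f=lambda s:np.percentile(s,[3,50,97],axis=0).round(4).tolist() if len(s)>5 else None
    b=(abs(p[:,0])<.12)&(p[:,1]>-.16)&(p[:,1]<0)
    for z0,z1 in [(.012,.04),(.04,.07),(.07,.1),(.1,.125),(.125,.14),(.15,.18),(.18,.21)]:
        s=p[b&(p[:,2]>z0)&(p[:,2]<z1)&(p[:,1]<-.065+ (p[:,2]>.115)*.07)]
        print(c,z0,len(s),f(np.c_[s[:,0],s@n]))
# board-normal offset histogram
    if c=="top":
        m=np.load("top_board.npy").ravel(); s=p[m]; d=s@n
        h,e=np.histogram(d,bins=np.arange(.03,.16,.004)); print([(round(a,3),int(k)) for a,k in zip(e,h) if k>8])
        np.set_printoptions(suppress=True)
        i=(p[:,2]>.02)&b&(p[:,1]<-.06)&(p[:,2]<.14)
        q=p[i]; 
        z=q[:,1]*np.sin(np.radians(23))+q[:,2]*np.cos(np.radians(23))
        for x0 in np.arange(-.07,.09,.01):
            k=(q[:,0]>x0)&(q[:,0]<x0+.01); 
            if k.sum()>3: print(round(x0,3),k.sum(),np.percentile(q[k]@n,[5,25,50,75,95]).round(4))
E
```

```text
top 0.012 199 [[-0.0849, 0.11], [0.0014, 0.1134], [0.0782, 0.1349]]
top 0.04 228 [[-0.0426, 0.1094], [0.0065, 0.113], [0.0708, 0.1338]]
top 0.07 219 [[-0.0428, 0.1094], [0.0077, 0.1134], [0.0702, 0.1319]]
top 0.1 179 [[-0.0427, 0.1091], [0.0101, 0.1138], [0.0711, 0.1302]]
top 0.125 364 [[-0.04, 0.0996], [0.0118, 0.1132], [0.0697, 0.1282]]
top 0.15 104 [[-0.0046, 0.1019], [0.0126, 0.1115], [0.0329, 0.1137]]
top 0.18 161 [[-0.0041, 0.0991], [0.0143, 0.1097], [0.0342, 0.1137]]
[(np.float64(0.098), 52), (np.float64(0.102), 74), (np.float64(0.106), 141), (np.float64(0.11), 759), (np.float64(0.114), 46), (np.float64(0.118), 41), (np.float64(0.122), 74), (np.float64(0.126), 177), (np.float64(0.13), 149), (np.float64(0.134), 16)]
-0.07 6 [0.0934 0.0955 0.0964 0.0968 0.0998]
-0.06 6 [0.0899 0.0918 0.0966 0.0974 0.0981]
-0.05 61 [0.0943 0.1081 0.1109 0.1123 0.1134]
-0.04 72 [0.11   0.1112 0.1118 0.1129 0.1138]
-0.03 84 [0.1102 0.1115 0.1121 0.1128 0.1138]
-0.02 86 [0.1106 0.1119 0.1127 0.1184 0.1279]
-0.01 128 [0.1108 0.113  0.1237 0.1286 0.1323]
0.0 108 [0.1122 0.1243 0.1291 0.1317 0.134 ]
0.01 107 [0.1116 0.1249 0.1292 0.1313 0.1337]
0.02 108 [0.1116 0.1247 0.1284 0.1309 0.1342]
0.03 78 [0.1109 0.1185 0.1272 0.13   0.1337]
0.04 56 [0.1102 0.1118 0.1127 0.1204 0.1282]
0.05 64 [0.1095 0.1109 0.1118 0.1126 0.1138]
0.06 74 [0.1097 0.111  0.1117 0.1124 0.1135]
0.07 39 [0.1093 0.1104 0.1112 0.1124 0.1138]
0.08 5 [0.0913 0.094  0.095  0.0972 0.0977]
side 0.012 0 None
side 0.04 0 None
side 0.07 3 None
side 0.1 171 [[-0.0452, 0.092], [0.0078, 0.0944], [0.0696, 0.1024]]
side 0.125 453 [[-0.0438, 0.0931], [0.0044, 0.0962], [0.0698, 0.1213]]
side 0.15 202 [[-0.0057, 0.093], [0.0118, 0.0947], [0.032, 0.1026]]
side 0.18 238 [[-0.0054, 0.0931], [0.0128, 0.0969], [0.0322, 0.1073]]
```

arm_command(rows=[[1,[0,0,0],-9.9],[1,[0,0,0],-9.9],[1,[0,0,0],-9.9],[1,[0,0,0],-9.9],[1,[0,0,0],-9.9],[1,[0,0,0],-9.9],[1,[0,0,0],-9.9],[1,[0,0,0],-9.9],[1,[0,0,0],-10]], force=20)

```text
clock: 2.33
ee_pos: [0.1743, -0.5741, 0.2503]
tool_rot: [180.0, 0.0, -73.6]
contact_force: [-0.9, 0.9, 0.2]
opening: 0.0854
gripper_force: 0.0
```

arm_command(rows=[[1,[-25,-28,0],-0.3],[1,[-40,-45,0],0],[1,[-40,-45,0],0],[1,[-40,-45,0],0],[1,[-40,-45,0],0],[1,[-40,-45,0],0],[1,[-40,-45,0],0],[1,[-40,-45,0],0],[1,[-40,-45,0],0],[1,[-40,-45,0],0]])

```text
clock: 3.58
ee_pos: [0.482, -0.0807, 0.2508]
tool_rot: [-179.9, -0.0, -73.6]
contact_force: [1.6, -1.8, 0.1]
opening: 0.0852
gripper_force: 0.0
```

arm_command(rows=[[1,[-37,-44,0],0.3],[1,[-37,-44,0],0],[1,[-37,-44,0],0],[1,[-38,-43,0],0],[1,[0,0,30],0],[1,[0,0,0],0]])

```text
clock: 4.32
ee_pos: [0.6069, 0.1095, 0.217]
tool_rot: [179.7, -0.0, -73.9]
contact_force: [0.1, 0.2, 1.0]
opening: 0.0852
gripper_force: 0.0
```

```bash
python3 - <<'E'
from h import *
s=get_state(); p=np.array(s["ee_pos"]); print(p.round(4),tc(p).round(4),s["tool_rot"],s["contact_force"])
E
```

```text
[0.6069 0.1095 0.217 ] [ 0.0117 -0.1088  0.217 ] [ 1.79660013e+02 -1.43984176e-02 -7.38706637e+01] [0.09246304 0.15269024 1.01062729]
```

arm_command(rows=[[1,[-2,-2,30],0],[1,[0,0,35],0],[1,[0,0,30],0],[1,[0,0,20],0],[1,[0,0,10],0],[1,[0,0,4],0],[1,[0,0,0],0]])

```text
clock: 5.2
ee_pos: [0.6096, 0.1117, 0.0922]
tool_rot: [-179.9, -0.0, -73.9]
contact_force: [-0.3, 0.1, 0.4]
opening: 0.0858
gripper_force: 0.0
```

```bash
python3 - <<'E'
from h import *
s=get_state(); p=np.array(s["ee_pos"]); print(tc(p).round(4),s["contact_force"])
im,d=snapshot("top"); save("t1",cv2.resize(im[170:300,220:370],(800,693))[:600])
E
```

```text
[ 0.0149 -0.1073  0.0922] [-0.28484118  0.09607589  0.4411976 ]
```

View pics/t1.png

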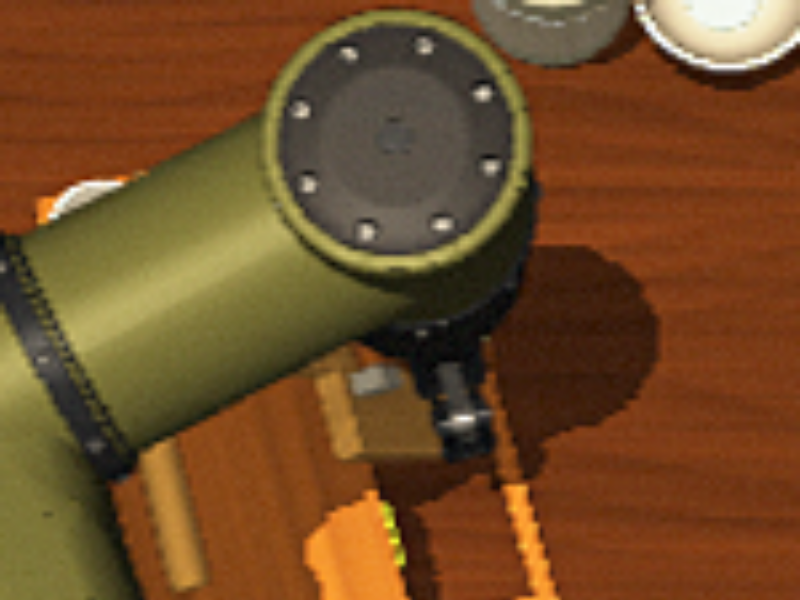

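The arm hides the leg. One open finger shows beside the board at (465,420), clear of the hinge cheek at (375,380). Now I pinch the leg.

arm_command(rows=[[0.6,[0,1,3],0],[0.3,[0,0,0],0],[0.3,[0,0,0],0],[0.3,[0,0,0],0],[0.3,[0,0,0],0]], force=20)

```text
clock: 5.88
ee_pos: [0.6088, 0.1116, 0.0889]
tool_rot: [-179.9, 0.0, -73.9]
contact_force: [2.2, 1.3, 1.2]
opening: 0.0396
gripper_force: 25.0
```

arm_command(rows=[[0.3,[1.8,0,-1.5],0],[0.3,[1.8,0,-1.5],0],[0.3,[1.7,0,-1.6],0],[0.3,[1.6,0,-1.7],0],[0.3,[1.5,0,-1.8],0],[0.3,[1.5,0,-1.8],0],[0.3,[1.4,0,-1.9],0],[0.3,[1.3,0,-2.0],0]])

```text
clock: 6.88
ee_pos: [0.6118, 0.0992, 0.1023]
tool_rot: [-180.0, 0.0, -73.9]
contact_force: [0.2, -0.1, -6.8]
opening: 0.0392
gripper_force: 24.1
```

```bash
cat > bd.py <<'E'
from h import *
im,d=snapshot("side"); X=cloud("side",d); p=tc(X.reshape(-1,3))
for l in ["board"]:
    for r in masks_of("side",l)[:1]:
        q=tc(X[r["region"]&(d>0)]); print(r["score"],r["rect"],np.percentile(q,[2,50,98],axis=0).round(3).tolist())
n=np.array([0,-np.cos(np.radians(23)),np.sin(np.radians(23))])
b=(p[:,0]>-.05)&(p[:,0]<.08)&(p[:,1]>-.1)&(p[:,1]<.02)
for z0,z1 in [(.11,.125),(.125,.138),(.145,.165),(.165,.185),(.185,.21)]:
    s=p[b&(p[:,2]>z0)&(p[:,2]<z1)]
    if len(s)>5: print(z0,len(s),np.percentile(np.c_[s[:,:2],s@n],[3,20,50,97],axis=0).round(4).tolist())
E
python3 bd.py; python3 -c "
from h import *
s=get_state();print(s['contact_force'],s['torque'],tc(np.array(s['ee_pos'])))
im,d=snapshot('side');save('s2',cv2.resize(im[200:320,180:340],(800,600)))"
```

```text
0.79 [231.9, 236.1, 66.3, 50.9] [[-0.047, -0.084, 0.087], [0.009, -0.064, 0.141], [0.068, -0.036, 0.213]]
0.11 282 [[-0.0465, -0.0739, 0.031], [-0.025, -0.0715, 0.1089], [0.0125, -0.0695, 0.1101], [0.0765, 0.0158, 0.1127]]
0.125 234 [[-0.0471, -0.0692, 0.1083], [-0.0293, -0.0662, 0.1096], [0.0063, -0.0644, 0.1107], [0.0682, -0.0606, 0.1138]]
0.145 456 [[-0.0447, -0.0847, 0.1106], [-0.0238, -0.067, 0.112], [0.0042, -0.0605, 0.1142], [0.0678, -0.0531, 0.1366]]
0.165 166 [[-0.0075, -0.0995, 0.1117], [-0.0036, -0.0542, 0.1124], [0.0073, -0.0496, 0.1135], [0.0304, -0.0447, 0.1625]]
0.185 217 [[-0.0078, -0.0982, 0.1119], [-0.0035, -0.0442, 0.1131], [0.0094, -0.0401, 0.1142], [0.0308, -0.0347, 0.1635]]
[-0.05547237  1.07302881 -6.50119084] [-0.17881637 -0.0482018   0.09426146] [ 0.01369055 -0.12004018  0.10251298]
```

View pics/s2.png

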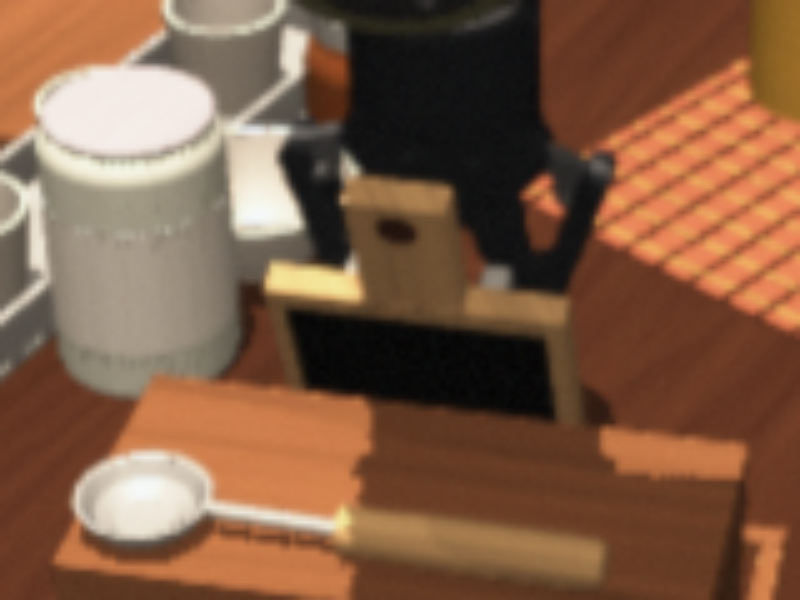

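The board was lifted along with the leg. The pads hold the leg's angle more strongly than the hinge resists, so the leg did not open. I'll set the board back down, then pull sideways so that the toe pivots while the pads hold the leg's angle.

arm_command(rows=[[0.3,[-1.4,0,1.9],0],[0.3,[-1.5,0,1.8],0],[0.3,[-1.5,0,1.8],0],[0.3,[-1.6,0,1.7],0],[0.3,[-1.7,0,1.6],0],[0.3,[-1.8,0,1.5],0],[0.3,[-1.8,0,1.5],0],[0.3,[-1.0,0,1.0],0]])

```text
clock: 8.02
ee_pos: [0.6085, 0.1111, 0.0901]
tool_rot: [-180.0, -0.0, -73.9]
contact_force: [-2.1, -1.1, -1.4]
opening: 0.0395
gripper_force: 24.7
```

```bash
python3 bd.py; python3 -c "
from h import *
s=get_state();print(s['contact_force'],s['torque'],tc(np.array(s['ee_pos'])))"
```

```text
0.91 [228.5, 243.4, 67.8, 43.6] [[-0.046, -0.07, 0.105], [0.009, -0.048, 0.139], [0.068, -0.023, 0.201]]
0.11 334 [[-0.0462, -0.0976, 0.0301], [-0.0268, -0.0569, 0.0938], [0.0114, -0.0533, 0.095], [0.0754, 0.0163, 0.1366]]
0.125 409 [[-0.0453, -0.0976, 0.0935], [-0.031, -0.0929, 0.0951], [-0.0038, -0.0495, 0.0968], [0.0676, -0.0453, 0.1416]]
0.145 372 [[-0.046, -0.0986, 0.0952], [-0.0122, -0.0957, 0.0967], [0.003, -0.0906, 0.1437], [0.0727, -0.036, 0.1538]]
0.165 547 [[-0.0433, -0.0995, 0.096], [-0.0093, -0.0965, 0.098], [0.0105, -0.094, 0.1536], [0.0701, -0.0277, 0.1606]]
0.185 440 [[-0.0231, -0.0976, 0.0966], [-0.0077, -0.0813, 0.0991], [0.007, -0.0677, 0.1418], [0.044, -0.0225, 0.1656]]
[-1.87969325  0.01041221 -2.61601309] [-0.2075955   0.77747413  0.0532616 ] [ 0.01366151 -0.10757915  0.0900487 ]
```

arm_command(rows=[[0.3,[0,0,0],0],[0.3,[3,0,-0.5],0],[0.3,[3,0,-0.5],0],[0.3,[3,0,-0.4],0],[0.3,[3,0,-0.3],0],[0.3,[3,0,-0.3],0],[0.3,[3,0,-0.2],0],[0.3,[3,0,-0.2],0]], force=50)

```text
clock: 9.12
ee_pos: [0.6146, 0.0906, 0.0924]
tool_rot: [-179.9, -0.0, -73.9]
contact_force: [-3.9, 0.4, 4.5]
opening: 0.0389
gripper_force: 53.0
```

```bash
python3 bd.py; python3 -c "
from h import *
s=get_state();print(s['contact_force'],s['torque'],tc(np.array(s['ee_pos'])))"
```

```text
0.57 [232.6, 230.3, 64.6, 57.5] [[-0.046, -0.118, 0.086], [0.011, -0.073, 0.134], [0.069, -0.057, 0.209]]
0.11 324 [[-0.0469, -0.0791, 0.0325], [-0.0268, -0.0766, 0.1135], [0.0112, -0.0752, 0.115], [0.0743, 0.0144, 0.1187]]
0.125 291 [[-0.0457, -0.0757, 0.1151], [-0.0244, -0.0738, 0.1167], [0.0108, -0.0723, 0.1179], [0.0679, -0.0695, 0.1215]]
0.145 324 [[-0.0436, -0.0821, 0.1201], [-0.0174, -0.0778, 0.1222], [0.0094, -0.0709, 0.1246], [0.0663, -0.0652, 0.1334]]
0.165 159 [[-0.0075, -0.0697, 0.1242], [-0.0017, -0.0658, 0.1258], [0.0107, -0.0642, 0.1273], [0.0306, -0.0603, 0.1327]]
0.185 363 [[-0.0077, -0.0967, 0.1285], [-0.0022, -0.0912, 0.1307], [0.0104, -0.061, 0.1343], [0.0315, -0.0559, 0.1698]]
[-5.15336534  0.10956918  5.39991879] [0.11427009 1.56801763 0.1087894 ] [ 0.01379001 -0.12924069  0.09241007]
```

arm_command(rows=[[0.3,[2,0,-0.2],0],[0.3,[2,0,0],0],[0.75,[0,0,0],0],[0.8,[0,0,0],0],[1,[0,0,0],0],[1,[0,0,0],0],[1,[5,0,0],0],[1,[5,0,0],0]], force=20)

```text
clock: 10.22
ee_pos: [0.6182, 0.0771, 0.0919]
tool_rot: [-180.0, 0.0, -73.9]
contact_force: [-0.1, 0.2, 0.0]
opening: 0.0854
gripper_force: 0.0
```

```bash
python3 bd.py; python3 -c "
from h import *
s=get_state();print(s['contact_force'],tc(np.array(s['ee_pos'])))"
```

```text
0.45 [230.2, 242.4, 67.3, 44.0] [[-0.047, -0.077, 0.103], [0.01, -0.048, 0.138], [0.069, -0.023, 0.201]]
0.11 271 [[-0.0465, -0.0566, 0.0301], [-0.0249, -0.0548, 0.0936], [0.0134, -0.0525, 0.0945], [0.076, 0.0162, 0.0968]]
0.125 301 [[-0.0465, -0.0739, 0.0932], [-0.0256, -0.0504, 0.0946], [0.0056, -0.0483, 0.0958], [0.0681, -0.0448, 0.1207]]
0.145 139 [[-0.0078, -0.0496, 0.0943], [-0.0036, -0.0419, 0.0956], [0.0099, -0.0396, 0.0965], [0.0295, -0.0342, 0.1052]]
0.165 140 [[-0.0078, -0.038, 0.095], [-0.0031, -0.0339, 0.0958], [0.0098, -0.0309, 0.0969], [0.0303, -0.0269, 0.1051]]
0.185 219 [[-0.0076, -0.0341, 0.0956], [-0.0016, -0.0302, 0.0971], [0.011, -0.026, 0.0999], [0.0302, -0.0212, 0.1096]]
[ 0.06048705  0.55261077 -0.63356548] [ 0.0135067  -0.14320572  0.09189066]
```

arm_command(rows=[[1,[30,0,-10],0],[1,[50,0,-20],0],[1,[50,0,0],0],[1,[40,0,0],0],[1,[0,0,0],0]])

```text
clock: 10.95
ee_pos: [0.6652, -0.0887, 0.1213]
tool_rot: [180.0, -0.0, -74.1]
contact_force: [-0.3, -0.6, -0.9]
opening: 0.0854
gripper_force: 0.0
```

```bash
cat > leg.py <<'E'
from h import *
im,d=snapshot("top"); p=tc(cloud("top",d).reshape(-1,3))
n=np.array([0,-np.cos(np.radians(23)),np.sin(np.radians(23))]);u=np.array([0,np.sin(np.radians(23)),np.cos(np.radians(23))])
q=p[(abs(p[:,0]-.0135)<.015)&(p[:,1]<-.05)&(p[:,1]>-.2)&(p[:,2]>.02)]
a=np.c_[q@n-.1103,q@u+.0409]; a=a[np.argsort(a[:,1])]
for z0 in np.arange(-.05,.16,.015):
    k=a[(a[:,1]>=z0)&(a[:,1]<z0+.015)]
    if len(k)>3: print(round(z0,3),len(k),np.percentile(k[:,0],[5,50,95]).round(4))
s=get_state(); print(tc(np.array(s['ee_pos'])).round(4),s["contact_force"])
E
python3 leg.py
```

```text
0.145 6 [0.0008 0.0016 0.0028]
0.16 32 [0.0015 0.0027 0.004 ]
[ 0.0131 -0.3139  0.1214] [ 0.48444202 -0.60559912 -0.446325  ]
```

arm_command(rows=[[1,[50,0,-20],0],[1,[60,0,0],0],[1,[60,0,0],0],[1,[0,0,0],0]])

```text
clock: 11.5
ee_pos: [0.7119, -0.2522, 0.1396]
tool_rot: [179.8, 0.1, -74.1]
contact_force: [0.3, 1.5, -0.4]
opening: 0.0854
gripper_force: 0.0
```

```bash
python3 leg.py
```

```text
0.01 21 [0.0435 0.0455 0.0463]
0.025 45 [0.0377 0.0419 0.0451]
0.04 38 [0.0355 0.0381 0.0418]
0.055 41 [0.0297 0.0342 0.0372]
0.07 38 [0.028  0.031  0.0334]
0.085 45 [0.0236 0.0268 0.0299]
0.1 46 [0.0197 0.0228 0.0257]
0.115 49 [0.0067 0.0187 0.0219]
0.13 93 [0.0013 0.0094 0.0167]
0.145 27 [0.001  0.0027 0.0039]
0.16 29 [0.0015 0.0027 0.0041]
[ 0.013  -0.4835  0.1402] [-0.37085873  0.59339364 -0.21643466]
```

arm_command(rows=[[1,[-40,0,0],0],[1,[-60,0,0],0],[1,[-60,0,0],0],[1,[-60,0,20],0],[1,[-50,0,25],0],[1,[-33,0,25],0],[1,[0,0,20],0],[1,[0,0,3],0],[1,[0,0,0],0]])

```text
clock: 12.68
ee_pos: [0.6289, 0.0409, 0.0499]
tool_rot: [-180.0, -0.0, -73.9]
contact_force: [0.3, 0.0, 1.5]
opening: 0.0855
gripper_force: 0.0
```

```bash
python3 -c "
from h import *
s=get_state();print(s['contact_force'],tc(np.array(s['ee_pos'])))"
```

```text
[0.30286633 0.00977979 1.45027619] [ 0.01381867 -0.18076365  0.04990943]
```

arm_command(rows=[[1,[-20,0,3],0],[1,[-13,0,1],0],[0.6,[0,0,0],0],[0.35,[0,0,0],0],[0.35,[0,0,0],0],[0.35,[0,0,0],0]], force=20)

```text
clock: 13.42
ee_pos: [0.6195, 0.0728, 0.0453]
tool_rot: [-180.0, 0.0, -73.9]
contact_force: [0.9, 1.3, 1.2]
opening: 0.0396
gripper_force: 26.3
```

arm_command(rows=[[0.35,[3.6,0,-3.2],0],[0.35,[3.5,0,-3.4],0],[0.35,[3.3,0,-3.5],0],[0.35,[0,0,0],0]])

```text
clock: 13.92
ee_pos: [0.6222, 0.0624, 0.0555]
tool_rot: [180.0, -0.0, -73.9]
contact_force: [-2.0, 0.6, -2.0]
opening: 0.0397
gripper_force: 24.7
```

```bash
python3 -c "
from h import *
s=get_state();print(s['contact_force'],s['torque'],tc(np.array(s['ee_pos'])))"; python3 bd.py
```

```text
[-2.01255089  0.62545534 -1.98819152] [-0.22317764  0.46163146  0.10962165] [ 0.01330187 -0.15820185  0.05551405]
0.64 [231.2, 246.0, 63.3, 39.2] [[-0.046, -0.072, 0.105], [0.009, -0.048, 0.138], [0.068, -0.023, 0.2]]
0.11 279 [[-0.0475, -0.0582, 0.0298], [-0.0263, -0.0553, 0.0938], [0.0122, -0.0529, 0.0947], [0.0771, 0.0171, 0.0983]]
0.125 309 [[-0.0464, -0.075, 0.0936], [-0.0259, -0.0508, 0.0949], [0.0019, -0.0488, 0.0961], [0.0673, -0.045, 0.1213]]
0.145 139 [[-0.0079, -0.0479, 0.0938], [-0.004, -0.0413, 0.0952], [0.0093, -0.0387, 0.0961], [0.03, -0.0343, 0.1044]]
0.165 145 [[-0.0081, -0.0385, 0.0946], [-0.0043, -0.0337, 0.0956], [0.0091, -0.0308, 0.0965], [0.0296, -0.0254, 0.1055]]
0.185 210 [[-0.0077, -0.0342, 0.095], [-0.0016, -0.03, 0.0968], [0.0105, -0.0258, 0.0997], [0.0302, -0.0211, 0.1093]]
```

arm_command(rows=[[0.35,[3.2,0,-3.7],0],[0.35,[3.0,0,-3.8],0],[0.35,[2.8,0,-3.9],0],[0.35,[2.7,0,-4.0],0],[0.35,[2.5,0,-4.1],0],[0.35,[2.3,0,-4.2],0],[0.35,[2.1,0,-4.3],0],[0.35,[0,0,0],0]])

```text
clock: 15.02
ee_pos: [0.6277, 0.0447, 0.084]
tool_rot: [-180.0, -0.0, -73.9]
contact_force: [-1.7, -0.2, -0.6]
opening: 0.0392
gripper_force: 23.1
```

```bash
python3 -c "
from h import *
s=get_state();print(s['contact_force'],s['torque'],tc(np.array(s['ee_pos'])))"; python3 bd.py | tail -3
```

```text
[-1.69614846 -0.19544748 -0.58531791] [-0.10533233  0.33710593  0.0604076 ] [ 0.01373651 -0.17669777  0.08399018]
0.145 137 [[-0.008, -0.0479, 0.0935], [-0.004, -0.0409, 0.0945], [0.0092, -0.0385, 0.0954], [0.0299, -0.0332, 0.1038]]
0.165 140 [[-0.0079, -0.0384, 0.0936], [-0.003, -0.0325, 0.0947], [0.0091, -0.0297, 0.0956], [0.0299, -0.0256, 0.1049]]
0.185 208 [[-0.0075, -0.0328, 0.0944], [-0.0015, -0.0296, 0.0957], [0.011, -0.0249, 0.0989], [0.0302, -0.0204, 0.1081]]
```

arm_command(rows=[[0.35,[1.0,0,-2.2],0],[0.35,[0.9,0,-2.3],0],[0.35,[0.9,0,-2.3],0],[0.35,[0,0,0],0]])

```text
clock: 15.62
ee_pos: [0.6282, 0.0421, 0.0903]
tool_rot: [180.0, -0.0, -73.9]
contact_force: [-0.7, -0.8, -2.2]
opening: 0.0394
gripper_force: 22.9
```

```bash
python3 -c "
from h import *
s=get_state();print(s['contact_force'],s['torque'],tc(np.array(s['ee_pos'])))"; python3 bd.py | tail -3
```

```text
[-0.6519666  -0.83356529 -2.22938065] [-0.4402504  -0.01832008  0.07599446] [ 0.0135011  -0.17939645  0.09030047]
0.145 132 [[-0.008, -0.0455, 0.092], [-0.0038, -0.0395, 0.0933], [0.009, -0.0367, 0.0943], [0.0296, -0.0312, 0.1029]]
0.165 136 [[-0.0079, -0.037, 0.0914], [-0.0042, -0.0302, 0.0925], [0.0096, -0.0275, 0.0936], [0.0299, -0.0227, 0.1018]]
0.185 197 [[-0.0078, -0.0316, 0.0921], [-0.002, -0.0278, 0.0936], [0.0103, -0.0234, 0.0974], [0.0304, -0.0179, 0.1066]]
```

arm_command(rows=[[0.35,[0.7,0,-1.6],0],[0.35,[0,0,0],0],[0.6,[0,0,0],0],[1,[0,0,0],0],[1,[0,0,0],0],[1,[30,0,0],0],[1,[60,0,0],0],[1,[60,0,-30],0],[1,[60,0,-30],0],[1,[60,0,0],0]])

```text
clock: 16.98
ee_pos: [0.7026, -0.2119, 0.152]
tool_rot: [-179.7, -0.2, -73.9]
contact_force: [0.3, 0.5, 0.4]
opening: 0.0853
gripper_force: 0.0
```

arm_command(rows=[[1,[40,0,0],0],[1,[0,0,0],0]])

```text
clock: 17.23
ee_pos: [0.7117, -0.2516, 0.1463]
tool_rot: [179.9, 0.0, -74.1]
contact_force: [0.4, 0.7, -0.7]
opening: 0.0856
gripper_force: 0.0
```

```bash
python3 leg.py; python3 bd.py
```

```text
0.01 6 [0.0025 0.0045 0.0059]
0.025 5 [0.0025 0.0039 0.0758]
0.04 58 [0.003  0.0929 0.0969]
0.055 87 [0.0698 0.0806 0.0902]
0.07 79 [0.0595 0.0675 0.0768]
0.085 88 [0.0442 0.0531 0.0616]
0.1 93 [0.03   0.0387 0.0482]
0.115 91 [0.0075 0.0238 0.0328]
0.13 104 [-0.0003  0.0082  0.0185]
0.145 25 [-0.0015  0.0004  0.0019]
0.16 32 [-0.0009  0.0012  0.0025]
[ 0.0128 -0.483   0.1467] [ 0.47462809  0.11165025 -0.37327294]
0.8 [228.4, 246.3, 68.6, 40.5] [[-0.047, -0.175, 0.088], [0.006, -0.049, 0.135], [0.068, -0.02, 0.198]]
0.11 268 [[-0.0474, -0.0626, 0.0309], [-0.0268, -0.0545, 0.093], [0.0093, -0.0519, 0.0939], [0.0763, 0.016, 0.1012]]
0.125 377 [[-0.0467, -0.0745, 0.0925], [-0.0262, -0.0519, 0.0939], [-0.0017, -0.0479, 0.0954], [0.0677, -0.0442, 0.122]]
0.145 129 [[-0.0082, -0.0444, 0.0919], [-0.0044, -0.0396, 0.093], [0.0091, -0.0365, 0.0939], [0.03, -0.0315, 0.1033]]
0.165 137 [[-0.0081, -0.0352, 0.0913], [-0.0044, -0.0308, 0.0923], [0.0094, -0.0278, 0.0933], [0.029, -0.022, 0.1013]]
0.185 193 [[-0.008, -0.0307, 0.0917], [-0.0019, -0.0275, 0.0933], [0.0106, -0.0225, 0.0963], [0.0294, -0.0183, 0.1058]]
```

arm_command(rows=[[1,[-30,0,-45],0],[1,[-55,0,-25],0],[1,[-55,0,-25],0],[1,[-55,0,0],0],[1,[-55,0,0],0],[1,[-55,0,0],0],[1,[-55,0,0],0],[1,[-55,0,0],0],[1,[-34,0,0],0],[1,[0,0,0],0]])

```text
clock: 18.62
ee_pos: [0.5861, 0.1863, 0.2431]
tool_rot: [-179.9, 0.0, -73.6]
contact_force: [0.2, -1.2, -1.0]
opening: 0.0856
gripper_force: 0.0
```

```bash
python3 -c "
from h import *
s=get_state();print(s['contact_force'],s['tool_rot'],tc(np.array(s['ee_pos'])))"
```

```text
[ 0.16720818 -1.20651111 -1.04909247] [-1.79949267e+02  4.13086969e-02 -7.36034303e+01] [ 0.0130165  -0.0291149   0.24307153]
```

arm_command(rows=[[1,[5,0,25],0.3],[1,[0,0,25],0],[1,[0,0,15],0],[1,[0,0,3],0],[0.6,[0,0,0],0],[0.35,[0,0,0],0],[0.3,[0,0,0],0],[0.3,[0,0,0],0],[0.3,[0,0,0],0]], force=60)

```text
clock: 19.75
ee_pos: [0.5892, 0.1784, 0.1756]
tool_rot: [-179.9, 0.0, -74.2]
contact_force: [-2.4, 0.7, 5.5]
opening: 0.0389
gripper_force: 60.7
```

```bash
python3 -c "
from h import *
s=get_state();print(s['contact_force'],s['tool_rot'],tc(np.array(s['ee_pos'])))"
```

```text
[-2.40894863  0.67556511  5.46227122] [-1.79921385e+02  4.43536062e-03 -7.41966866e+01] [ 0.01384012 -0.03757995  0.17558971]
```

arm_command(rows=[[0.3,[0,0,-6],0],[0.3,[2,0,-12],0],[0.3,[4,0,-18],0],[0.3,[6,0,-20],0],[0.3,[15,0,-20],0],[0.3,[25,0,-20],0],[0.3,[30,0,0],0],[0.3,[0,0,0],0]])

```text
clock: 20.75
ee_pos: [0.6118, 0.0972, 0.2722]
tool_rot: [-179.9, -0.0, -74.4]
contact_force: [0.4, 0.5, -6.6]
opening: 0.039
gripper_force: 61.7
```

```bash
python3 -c "
from h import *
s=get_state();print(s['contact_force'],s['torque'],s['tool_rot'],tc(np.array(s['ee_pos'])),s['opening'],s['ee_pos'])
im,d=snapshot('side');save('s3',cv2.resize(im[120:360,140:460],(800,600)))"
```

```text
[ 0.39894473  0.46159052 -6.64245926] [ 0.62848077  0.2869401  -0.00686106] [-1.79921136e+02 -1.29722600e-02 -7.43722492e+01] [ 0.01305695 -0.12185839  0.27218677] 0.03904247314564496 [0.61183796 0.09724189 0.27218677]
```

View pics/s3.png

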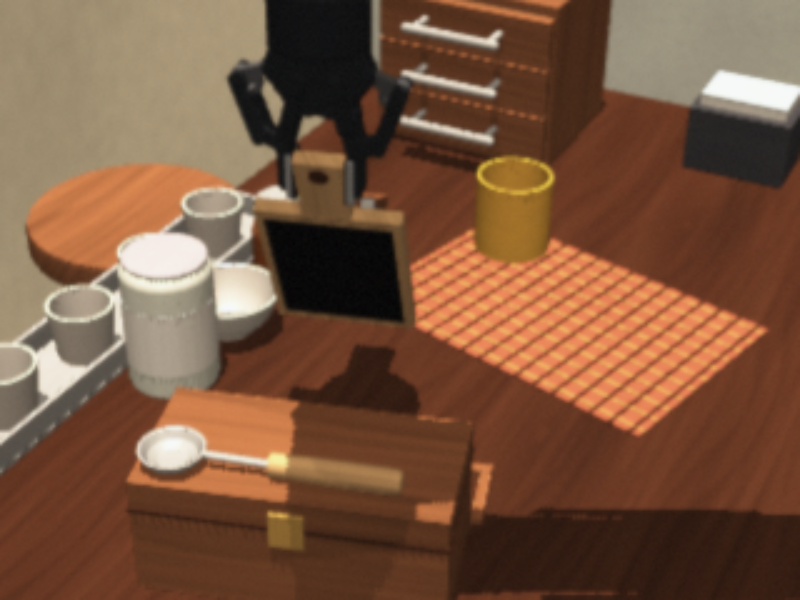

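arm_command(rows=[[0.3,[15,17,0],0],[0.3,[25,29,0],0],[0.3,[30,34,0],5],[0.3,[30,34,0],8],[0.3,[22,25,0],8],[0.3,[10,12,5],6],[0.3,[0,0,10],3],[0.3,[0,0,10],0],[0.3,[0,0,0],0],[0.3,[0,0,0],0]])

```text
clock: 22.05
ee_pos: [0.489, -0.0574, 0.2459]
tool_rot: [-180.0, -0.0, -104.2]
contact_force: [0.0, 0.2, -6.6]
opening: 0.0391
gripper_force: 62.4
```

```bash
cat > mt.py <<'E'
from h import *
B=np.radians(-14.3); M=np.array([.5185,-.206,0])
RM=np.array([[np.cos(B),-np.sin(B),0],[np.sin(B),np.cos(B),0],[0,0,1]])
s=get_state(); t=np.array(s["ee_pos"]); tm=(t-M)@RM
print("clock",s["clock"],"F",np.round(s["contact_force"],1),"rot",np.round(s["tool_rot"],1),"tcp",tm.round(4),t.round(4),"op",round(s["opening"],4))
im,d=snapshot("side"); X=cloud("side",d)
# front (slate side) face points in frame aligned with tool: o=outward(tool x), l=board x
ps=np.radians(s["tool_rot"][2]); o=np.array([np.cos(ps),np.sin(ps),0]); l=np.array([-np.sin(ps),np.cos(ps),0])
P=(X-t).reshape(-1,3); q=np.c_[P@l,P@o,P[:,2]+t[2]]
for r in masks_of("side","board")[:1]:
    k=q[(r["region"]&(d>0)).ravel()]; print("score",round(r["score"],2),len(k))
    k=k[(abs(k[:,0])<.06)&(k[:,2]<t[2]-.04)]
    for _ in range(6):
        c=np.polyfit(k[:,2],k[:,1],1); e=abs(np.polyval(c,k[:,2])-k[:,1]); k=k[e<max(.003,2*np.median(e))]
    print("lean back deg",np.degrees(np.arctan(c[0])).round(2),"o at tcp z",np.polyval(c,t[2]).round(4),"zmin",np.percentile(k[:,2],[1,5]).round(4),"o at zmin",np.polyval(c,np.percentile(k[:,2],1)).round(4),"l",np.percentile(k[:,0],[2,98]).round(4))
E
python3 mt.py
```

```text
clock 22.05 F [ 0.   0.2 -6.6] rot [-180.    -0.  -104.2] tcp [-0.0652  0.1367  0.2459] [ 0.489  -0.0574  0.2459] op 0.0391
score 0.63 2674
lean back deg -23.71 o at tcp z -0.0109 zmin [0.071  0.0786] o at zmin 0.0659 l [-0.0577  0.054 ]
```

arm_command(rows=[[0.3,[0,0,12],0],[0.3,[0,0,20],0],[0.3,[0,0,18],0],[0.3,[0,0,8],0],[0.3,[0,0,3],0],[0.3,[0,0,1.5],0],[0.3,[0,0,1.5],0],[0.3,[0,0,0],0]])

```text
clock: 23.15
ee_pos: [0.4889, -0.0575, 0.1818]
tool_rot: [-180.0, 0.0, -104.2]
contact_force: [-0.4, -1.0, -6.7]
opening: 0.039
gripper_force: 62.5
```

arm_command(rows=[[0.3,[0,0,1.5],0],[0.3,[0,0,1],0],[0.3,[0,0,0.7],0],[0.3,[0,0,0],0]])

```text
clock: 23.65
ee_pos: [0.489, -0.0575, 0.1792]
tool_rot: [-179.9, 0.0, -104.2]
contact_force: [-2.6, 3.0, -0.9]
opening: 0.0394
gripper_force: 63.2
```

arm_command(rows=[[0.3,[0,0,0],0],[0.3,[0,0,0],0],[0.3,[6.2,0,-2.3],0],[0.3,[6.3,0,-2.1],0],[0.3,[6.3,0,-1.8],0],[0.3,[6.4,0,-1.7],0],[0.3,[0,0,0],0]], force=20)

```text
clock: 24.52
ee_pos: [0.4825, -0.0826, 0.1863]
tool_rot: [-180.0, -0.0, -104.3]
contact_force: [-1.0, -0.2, -6.5]
opening: 0.0392
gripper_force: 62.7
```

```bash
python3 mt.py
```

```text
clock 24.525 F [-1.  -0.2 -6.5] rot [-180.    -0.  -104.3] tcp [-0.0653  0.1107  0.1863] [ 0.4825 -0.0826  0.1863] op 0.0392
score 0.67 2323
lean back deg -23.41 o at tcp z -0.0103 zmin [0.0151 0.022 ] o at zmin 0.0637 l [-0.0581  0.0537]
```

arm_command(rows=[[0.2,[-6,0,2],0],[0.2,[-6,0,3],0],[0.2,[0,0,1.5],0],[0.2,[0,0,0.7],0],[0.2,[0,0,0],0]], force=20)

```text
clock: 25.25
ee_pos: [0.4857, -0.0703, 0.1794]
tool_rot: [-180.0, 0.0, -104.2]
contact_force: [-0.1, 1.0, -5.0]
opening: 0.0388
gripper_force: 62.9
```

arm_command(rows=[[0.44,[0,0,0.6],0],[0.44,[0,0,0],0],[0.44,[0,0,0],0]], force=20)

```text
clock: 25.62
ee_pos: [0.4858, -0.0703, 0.1792]
tool_rot: [-179.9, 0.0, -104.2]
contact_force: [-1.8, 4.4, 1.6]
opening: 0.0394
gripper_force: 63.4
```

arm_command(rows=[[0.455,[0,0,0],0]], force=20)

```text
clock: 25.75
ee_pos: [0.4858, -0.0703, 0.1792]
tool_rot: [-179.9, 0.0, -104.2]
contact_force: [-1.8, 4.6, 3.2]
opening: 0.039
gripper_force: 63.5
```

arm_command(rows=[[0.46,[0,0,0.4],0]], force=20)

```text
clock: 25.88
ee_pos: [0.4859, -0.0703, 0.179]
tool_rot: [-179.9, 0.0, -104.2]
contact_force: [-3.1, 5.7, 5.7]
opening: 0.0395
gripper_force: 43.7
```

arm_command(rows=[[0.46,[0,0,0],0]], force=20)

```text
clock: 26.0
ee_pos: [0.4859, -0.0703, 0.1791]
tool_rot: [-179.9, 0.0, -104.2]
contact_force: [-3.3, 4.0, 5.1]
opening: 0.0397
gripper_force: 43.6
```

arm_command(rows=[[0.463,[0,0,0],0]], force=20)

```text
clock: 26.12
ee_pos: [0.4858, -0.0703, 0.179]
tool_rot: [-179.9, 0.0, -104.2]
contact_force: [-2.3, 5.5, 5.0]
opening: 0.0396
gripper_force: 28.3
```

arm_command(rows=[[0.463,[4,0,-1.3],0],[0.463,[4,0,-1.3],0],[0.463,[4,0,-1.3],0],[0.463,[0,0,0],0]])

```text
clock: 26.62
ee_pos: [0.4829, -0.0822, 0.183]
tool_rot: [-179.9, 0.0, -104.2]
contact_force: [-2.8, 4.7, 6.2]
opening: 0.0396
gripper_force: 28.5
```

```bash
python3 mt.py
```

```text
clock 26.625 F [-2.8  4.7  6.2] rot [-179.9    0.  -104.2] tcp [-0.0651  0.1112  0.183 ] [ 0.4829 -0.0822  0.183 ] op 0.0396
score 0.76 2446
lean back deg -19.98 o at tcp z -0.0111 zmin [0.0044 0.0121] o at zmin 0.0538 l [-0.0582  0.0526]
```

arm_command(rows=[[0.463,[4,0,-1.2],0],[0.463,[4,0,-1.1],0],[0.463,[4,0,-1.0],0],[0.463,[4,0,-0.9],0],[0.463,[4,0,-0.8],0],[0.463,[4,0,-0.7],0],[0.463,[0,0,0],0]])

```text
clock: 27.6
ee_pos: [0.4769, -0.1057, 0.1883]
tool_rot: [-179.9, -0.0, -104.2]
contact_force: [-2.5, 2.9, 5.5]
opening: 0.0396
gripper_force: 28.7
```

arm_command(rows=[[0.463,[5,0,-0.7],0],[0.463,[5,0,-0.6],0],[0.463,[5,0,-0.5],0],[0.463,[5,0,-0.4],0],[0.463,[5,0,-0.3],0],[0.463,[5,0,-0.2],0],[0.463,[0,0,0],0]])

```text
clock: 28.48
ee_pos: [0.4693, -0.135, 0.1906]
tool_rot: [-180.0, -0.0, -104.2]
contact_force: [-1.8, 1.3, 5.2]
opening: 0.0396
gripper_force: 29.2
```

```bash
python3 mt.py
```

```text
clock 28.475 F [-1.8  1.3  5.2] rot [-180.    -0.  -104.2] tcp [-0.0652  0.0567  0.1906] [ 0.4693 -0.135   0.1906] op 0.0396
score 0.74 3041
lean back deg -4.36 o at tcp z -0.013 zmin [0.0046 0.0134] o at zmin 0.0012 l [-0.058   0.0545]
```

arm_command(rows=[[0.463,[5,0,0],0],[0.463,[5,0,0],0],[0.463,[5,0,0],0],[0.463,[5,0,0],0],[0.463,[5,0,0],0],[0.463,[5,0,0.1],0],[0.463,[5,0,0.2],0],[0.463,[0,0,0],0]])

```text
clock: 29.58
ee_pos: [0.4605, -0.1686, 0.1893]
tool_rot: [179.9, 0.0, -104.2]
contact_force: [1.5, 0.9, -2.7]
opening: 0.0398
gripper_force: 28.8
```

```bash
python3 mt.py
```

```text
clock 29.575 F [ 1.5  0.9 -2.7] rot [ 179.9    0.  -104.2] tcp [-0.0654  0.022   0.1893] [ 0.4605 -0.1686  0.1893] op 0.0398
score 0.62 3270
lean back deg 5.85 o at tcp z -0.0139 zmin [0.0046 0.0124] o at zmin -0.0329 l [-0.0578  0.0545]
```

arm_command(rows=[[0.463,[5,0,0.8],0],[0.463,[5,0,0.8],0],[0.463,[5,0,0.7],0],[0.463,[5,0,0.8],0],[0.463,[5,0,0.9],0],[0.463,[5,0,1.1],0],[0.463,[0,0,0],0]])

```text
clock: 30.55
ee_pos: [0.4531, -0.1977, 0.1847]
tool_rot: [180.0, -0.0, -104.2]
contact_force: [-0.0, 0.8, -4.0]
opening: 0.0395
gripper_force: 28.8
```

```bash
python3 mt.py
```

```text
clock 30.55 F [-0.   0.8 -4. ] rot [ 180.    -0.  -104.2] tcp [-0.0654 -0.0081  0.1847] [ 0.4531 -0.1977  0.1847] op 0.0395
score 0.75 1783
lean back deg 21.99 o at tcp z -0.6517 zmin [0.071  0.0768] o at zmin -0.6976 l [-0.0597 -0.0474]
```

arm_command(rows=[[0.463,[5,0,1.7],0],[0.463,[5,0,1.5],0],[0.463,[5,0,1.5],0],[0.463,[0,0,0],0]])

```text
clock: 31.15
ee_pos: [0.4496, -0.2124, 0.1803]
tool_rot: [180.0, -0.0, -104.2]
contact_force: [-1.0, 0.6, -1.0]
opening: 0.0398
gripper_force: 29.2
```

```bash
python3 mt.py; python3 -c "
from h import *
im,d=snapshot('side');save('s4',cv2.resize(im[120:320,260:480],(660,600)))"
```

```text
clock 31.15 F [-1.   0.6 -1. ] rot [ 180.    -0.  -104.2] tcp [-0.0652 -0.0233  0.1803] [ 0.4496 -0.2124  0.1803] op 0.0398
score 0.56 3452
lean back deg 19.24 o at tcp z -0.0158 zmin [0.0081 0.0136] o at zmin -0.0759 l [-0.0575  0.0542]
```

View pics/s4.png

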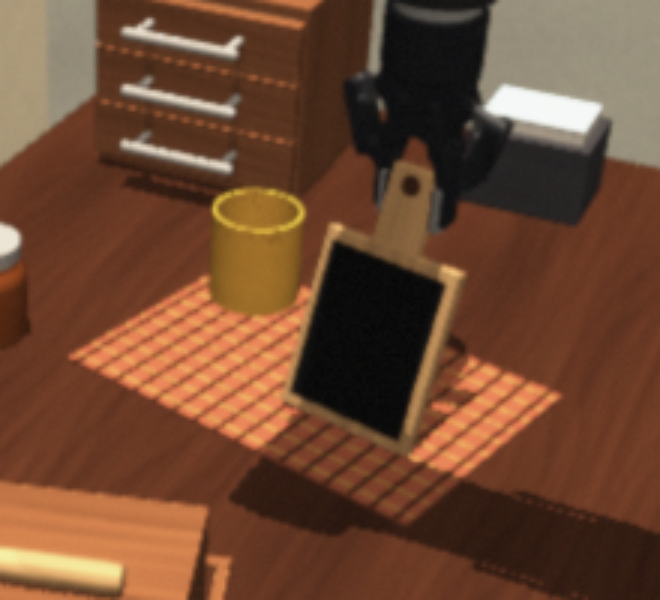

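The board stands on the mat leaning back about 19°, bottom edge from (290,405) to (410,450), clear of the mug at (258,250). Three more degrees should bring the foot down.

arm_command(rows=[[0.463,[3,0,1],0],[0.463,[3,0,1],0],[0.463,[2,0,0.8],0],[0.463,[0,0,0],0]])

```text
clock: 31.8
ee_pos: [0.4479, -0.2197, 0.1777]
tool_rot: [-180.0, 0.0, -104.2]
contact_force: [-0.9, 1.9, 1.7]
opening: 0.0398
gripper_force: 29.6
```

```bash
python3 mt.py
```

```text
clock 31.8 F [-0.9  1.9  1.7] rot [-180.     0.  -104.2] tcp [-0.0651 -0.0307  0.1777] [ 0.4479 -0.2197  0.1777] op 0.0398
score 0.75 3444
lean back deg 21.56 o at tcp z -0.0162 zmin [0.0084 0.0149] o at zmin -0.0831 l [-0.0575  0.0536]
```

arm_command(rows=[[0.463,[1.2,0,0.4],0],[0.463,[0,0,0],0],[0.48,[0,0,0],0],[0.6,[0,0,0],0],[0.8,[0,0,0],0],[1,[0,0,0],0],[1,[0,0,0],0]])

```text
clock: 32.78
ee_pos: [0.4474, -0.2209, 0.177]
tool_rot: [180.0, -0.0, -104.2]
contact_force: [0.0, 0.0, -0.2]
opening: 0.0854
gripper_force: 0.0
```

```bash
python3 mt.py
```

```text
clock 32.775 F [ 0.   0.  -0.2] rot [ 180.    -0.  -104.2] tcp [-0.0652 -0.032   0.177 ] [ 0.4474 -0.2209  0.177 ] op 0.0854
score 0.73 3513
lean back deg 21.47 o at tcp z -0.0173 zmin [0.0086 0.0147] o at zmin -0.0835 l [-0.0579  0.054 ]
```

The board stands on its own at 21.5°. I'll retreat straight up, away from it.

arm_command(rows=[[1,[0,0,-10],0],[1,[0,0,-25],0],[1,[0,0,-40],0],[1,[0,0,-40],0],[1,[60,0,0],0],[1,[60,0,0],0],[1,[0,0,0],0],[1,[0,0,0],0]])

```text
clock: 33.88
ee_pos: [0.4179, -0.3373, 0.2924]
tool_rot: [-180.0, 0.0, -104.3]
contact_force: [0.0, -0.2, -0.0]
opening: 0.0853
gripper_force: 0.0
```

```bash
python3 - <<'E'
from h import *
B=np.radians(-14.3); M=np.array([.5185,-.206,0]); RM=np.array([[np.cos(B),-np.sin(B),0],[np.sin(B),np.cos(B),0],[0,0,1]])
for n in ["side","top"]:
    im,d=snapshot(n); X=cloud(n,d)
    for l in ["board","leg","mug"]:
        for r in masks_of(n,l)[:1]: print(n,l,round(r["score"],2),np.percentile((X[r["region"]&(d>0)]-M)@RM,[1,50,99],axis=0).round(3).tolist())
    save("f_"+n,cv2.resize(im[100:400,200:600],(800,600)))
E
```

```text
side board 0.62 [[-0.127, -0.031, 0.007], [-0.072, 0.019, 0.09], [-0.009, 0.052, 0.203]]
side leg 0.71 [[0.076, -0.225, 0.0], [0.105, -0.052, 0.056], [0.202, -0.03, 0.087]]
side mug 0.91 [[0.076, -0.232, -0.001], [0.105, -0.054, 0.056], [0.207, -0.031, 0.087]]
top board 0.78 [[-0.123, 0.014, 0.011], [-0.075, 0.033, 0.055], [-0.009, 0.049, 0.102]]
```

View pics/f_top.png

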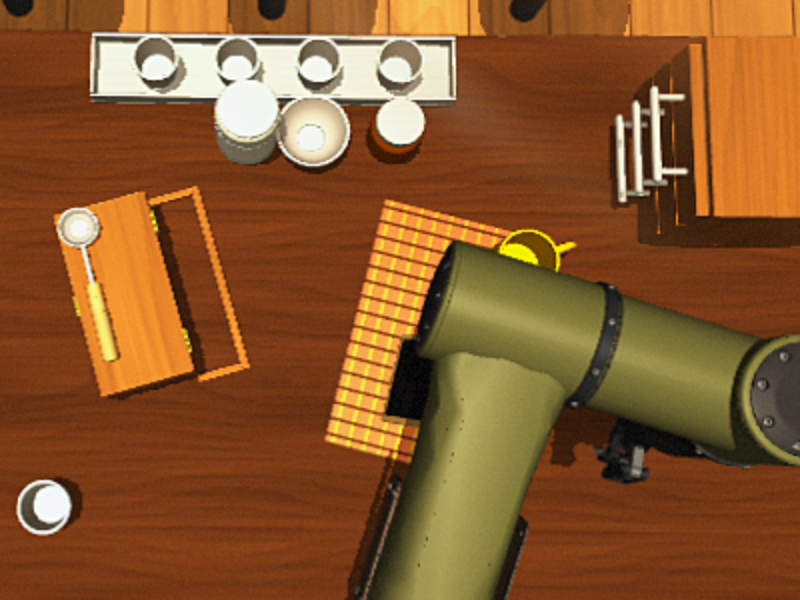

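View pics/f_side.png

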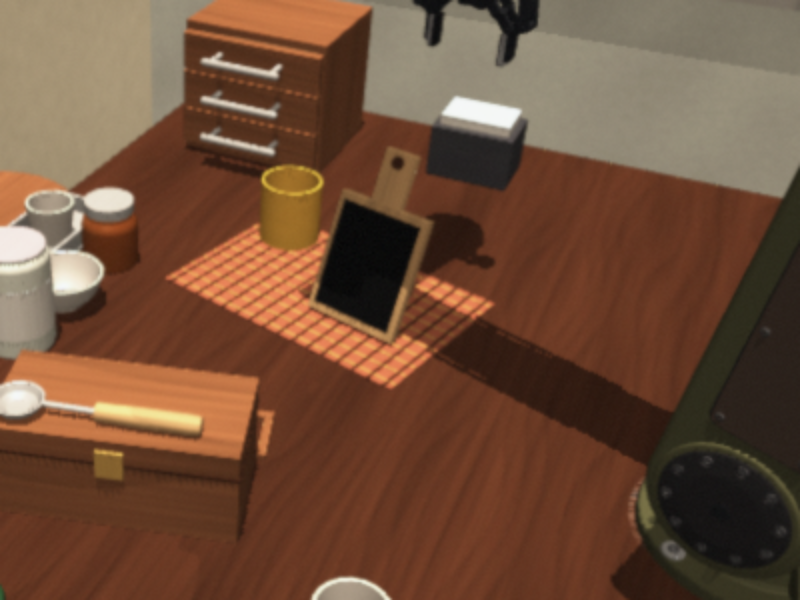

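The side view shows the board standing free on the mat, bottom edge from (312,300) to (390,338), with the gripper clear at (480,30). The mug and the other things in view are in place, so I'm handing in.

```bash
python3 -c "
from rig import *
print(sign_off())"
```

```text
the job is handed in; nothing more can be done
None
```

I handed the job in with the board standing free on the mat: leg swung out to its stop, leaning about 21.5°, gripper clear, nothing else visibly disturbed. While I was opening the leg the board lifted once, about 2 cm, and I set it back against the chest before finishing; no verdict came back.

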